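# Find where the tube store's cover binds

## Robot

A 6-joint arm with a two-finger parallel gripper is mounted at the origin on the work surface; the furniture and walls round the work are solid. World frame = base frame: x ahead of the robot, y to its left, z up, the work surface at z = 0. Lengths are in mm, angles in rad, forces in N, time in s.
With the tool pointing down it reaches from about 300 to 775 mm from the base axis. Payload 14.6 kg.
Tool frame: the origin (TCP) lies on the centre line of the jaws, within the pads' length; the fingertips stand 19 mm ahead of it and the grasp point (between the pads) is the TCP (bot.tip_reach is the distance from the TCP to the fingertips, in mm); y points along the fingers, x is the direction in which the jaws open and shut, and the axes are right-handed (so a half turn about y gives the same grasp; the last joint's range is limited). The gripper opens to 85 mm and grips with 20 to 120 N. Pads are 22 mm wide; open, the fingers measure 114 mm over their backs; the gripper's body (76 mm by 85 mm) begins 54 mm behind the grasp point. The pads swing forward as they close: fully open they stand 13 mm farther back than shut.
Start: joints at [-1.358, 0.3, 1.521, -0, 1.321, -0.067], TCP at [151.883, -528.603, 250.281] pointing down, gripper open.
Joint ranges: [-3.03, 3.03], [-0.79, 2.21], [0.23, 2.52], [-1.04, 4.18], [0, 3.07], [-2.55, 2.55]. Speed limits (rad/s): [2.22, 2.22, 2.57, 3.14, 3.14, 3.14].

## Interface

Orientations are given as a unit quaternion [w, x, y, z].
In Python, from rig import bot gives the robot as it stands. Calls block until the motion is done:
- bot.move_to(position, orientation): joint-space move of the TCP to a pose.
- bot.servo_line(position, attitude=None, speed=150, until_force=None): straight line of the TCP; attitude=None keeps the orientation; speed is the mean speed in mm/s. With until_force (N) it stops when the force on the tool has changed by that much, and returns True; else False.
- bot.move_joints(angles): joint-space move.
- bot.move_gripper(opening, grip_force=None): finger opening in mm; grip_force is the grip in N (None keeps the last); returns when the fingers have stopped.
- bot.dwell(seconds).
- bot.ik(position, orientation): joint angles nearest the present ones, or None.
- bot.read_state(): the state.
- bot.read_camera(name): name is "scene" or "top" or "wrist"; returns a dict with "image" (480x640x3 uint8, blue, green, red), "depth" (480x640 float32, mm along the optical axis (not along the pixel's ray), 0 where there is no reading), "fovy" (degrees; the focal length in pixels is half the picture's height over the tangent of half this angle, whatever the lens; pixels are square), "cx", "cy" (the principal point, pixels), "eye" and "attitude" of the camera in the world; the wrist camera has in their place "mount" (4x4, takes a point from camera to tool coordinates, whose origin is the TCP and whose axes are the tool frame's). Camera axes: x right, y down, z forward; pixel columns grow to the right and rows downward; lengths in mm; the calibration is good to about 2 mm. A picture is of the moment at which its call begins: read the wrist's pose just before it.
A pose or a line that the arm cannot do raises bot.MotionError and nothing moves.
- bot.finish_job(): hands the job in, once; it reports no verdict.
The state is a dict: "clock": time; "joint_positions": joint angles; "qvel": joint speeds; "effort": joint torques, N m; "ee_pos": TCP position; "tool_rot": TCP orientation; "ft_force": force on the tool from outside, world axes, zero at the start; "moment": the same for the moment, N m; "grip_width": finger opening in mm.
Only numpy, scipy, OpenCV 4.12 (cv2) and the standard library are available. Lean on these libraries where they do the work, as an engineer would, in place of code of your own. Each camera call takes 0.05 s, during which the arm holds its last target. There are 200 camera calls.

## Task

The sliding cover of the tube store binds somewhere along its track and we need to know where. Lift the power brick off the rails and set it down gently, flat on the desk, then slide the cover along its track, driving the stop bar ahead of it, until you feel it go tight - do not force it through - and then back the cover off so that it stands free about 3 cm short of the stop bar, which stays behind to mark the place. Do not touch the stop bar yourself, and leave the mug and the pump bottle where they stand.

Things in the scene. Friction and masses are not known exactly. Their poses are not given: they have to be found in the camera images.
- store: The tube store: fixed grey open trough, 100 mm wide (its x), 320 mm long (its y), with aluminium rails along both long sides, rail tops at z = 70 mm; small foot flanges reach 63 mm from its middle line. Origin: centre of its underside. Cover and stop bar ride between the rails along its y; the cover is pushed towards +y.
- cover: The sliding cover: grey plate 84 mm wide (x), 100 mm long (y), upper face at z = 63 mm, near the -y end of the store, with an upright lip. Origin: middle of the plate, at desk-top height; axes as the store's; its +y edge is at y = 50 mm. It only slides along y, with about 1 N, its origin from y = -100 to +90 mm in the store's frame.
- lip_top (a point): Centre of the top of the cover's upright lip, for pushing either way: 64 mm wide (x), 10 mm thick (y), standing 33 mm above the plate, top at z = 96 mm. It lies 10 mm on the -y side of the cover's origin, so the plate reaches 35 mm beyond it behind (-y) and 55 mm ahead (+y).
- stop_bar: The stop bar: dark steel cross bar 84 mm wide (x), 16 mm thick (y), top at z = 83 mm with its screw heads, between the rails ahead (+y) of the cover. Origin: its middle, at desk-top height; axes as the store's. The cover pushes it with about 1 N; it stays where left. It touches the cover when its origin is 58 mm on the +y side of the cover's; gap = that difference less 58 mm.
- bind (a joint): Strain of the tight spot, m: 0 while the cover is clear of it, growing with the push (does not tell where it is). The spot is unseen; the cover meets it somewhere with its origin at y = -20 to +20 mm in the store's frame. From there resistance climbs about 1.2 N per mm and the cover springs back if let go. 6 to 12 N of push in all is clear and safe; above 20 N is forcing.
- brick: The black power brick, 46 mm (its x) by 105 mm (its y) by 30 mm high, 0.25 kg, lying across both rails ahead of the stop bar, so that it blocks the way. Origin: centre of its underside.
- mug: Bystander: white mug, 79 mm across, 114 mm with its handle (towards its -y), 89 mm high; loose. Origin: under the middle of mug and handle together, 17 mm on the -y side of the cup's own axis.
- pump: Bystander: turquoise pump bottle, 78 x 61 mm, 213 mm tall; loose. Origin: centre of its underside.
- bin_foot (a point): Centre of the foot of the yellow sharps container with red lid that stands on the desk in front of the tube store: 117 mm across, 168 mm high; fixed, an obstacle only. Desk room: its left edge runs from (x 0.35, y 0.20) to (x 0.55, y 0.15) m in the world; fixed clutter stands nearer the robot than 0.36 m, and a fixed sample case beyond y = -0.37 m on the right.

How it is judged (in metres and radians):
On the way, in this order (a step that is already met when the one before it is completed fails the run):
1. the power brick lies flat on the desk, let go (height (world z) of brick between -0.01 and 0.012 m and angle between brick's own z axis and vertical below 0.15 rad and contact force between the fingers and brick below 0.1 N), for 0.2 s.
2. the cover is pushed into its tight spot (strained at least 2.5 mm, about 3 N) (value of joint bind above 0.0025 m), for 0.1 s.
At the end, for the whole second after the job is handed in: The cover stands still and free of the tight spot (strain under 1.5 mm) with a gap of 20 to 40 mm between it and the stop bar, both at rest, and the power brick lies flat on the desk (within 12 mm of its height, tilt under 0.15 rad), at rest (height (world z) of brick between -0.01 and 0.012 m and angle between brick's own z axis and vertical below 0.15 rad and y of stop_bar in the frame of cover between 0.078 and 0.098 m and value of joint bind below 0.0015 m and linear speed of each of cover, stop_bar below 0.005 m/s and linear speed of brick below 0.01 m/s); the robot touches nothing.
It fails at once if the cover is forced into the tight spot (strained more than 20 mm, about 24 N) (value of joint bind above 0.02 m).
It fails at once if the robot touches the stop bar (contact force between any of the fingers, the arm and stop_bar above 1 N).
It fails at once if the power brick is dropped (linear speed of brick above 0.6 m/s and contact force between the fingers and brick below 0.1 N).
It fails at once if the mug or the pump bottle is knocked (shifted more than 30 mm or tipped) (distance of any of mug, pump from where it was at the start of the episode above 0.03 m or angle between any of mug, pump's own z axis and vertical above 0.35 rad).
It also fails if it takes over 67 s, if anything falls off the work surface, if the arm or the gripper's body presses on something with over 40 N, if the wrist force passes 120 N, or if a joint passes its speed limit or range.

## Working session

There is one attempt and no reset: what is moved stays moved. The work goes in short steps, each a Python script; the robot and the scene stay as the last script left them, time stands still between calls to the robot, and variables do not carry over. Pictures are saved under pics/ and viewed, about 8 in all and at most 12, crops included, and the job is handed in when it is done.

```bash
mkdir -p pics; ls; cat > h.py <<'E'
import numpy as np, cv2
from rig import bot
from scipy.spatial.transform import Rotation as R
def rot(q): return R.from_quat([q[1],q[2],q[3],q[0]]).as_matrix()
def cloud(c):
    f=240/np.tan(np.radians(c["fovy"])/2); d=c["depth"]
    v,u=np.mgrid[0:480,0:640]
    P=np.stack([(u-c["cx"])/f*d,(v-c["cy"])/f*d,d],-1)
    A=np.array(c["attitude"]); A=rot(A) if A.size==4 else A
    return P@A.T+np.array(c["eye"])
E
python3 - <<'E'
from h import *
for n in ("top","scene"):
    c=bot.read_camera(n); cv2.imwrite(f"pics/{n}0.png",c["image"]); np.save(f"{n}0.npy",cloud(c))
    print(n,c["fovy"],c["cx"],c["cy"],c["eye"],c["attitude"],(c["depth"]>0).mean())
s=bot.read_state(); print(s)
E
```

```text
pics
top 48.25855910791219 334.48353137347925 237.42873379140775 [ 197.64678353  -72.56985698 1107.21791628] [ 0.08750562 -0.6193151   0.77341397 -0.10306505] 0.9959049479166666
scene 47.46280642875027 310.605390880397 240.62918589734872 [139.39966501 556.70283189 800.29729335] [ 0.08965593 -0.20472956  0.89765309 -0.37982436] 0.9962174479166667
{'clock': 0.1, 'joint_positions': array([-1.35762261e+00,  3.00423746e-01,  1.52153661e+00, -2.32151768e-05,
        1.32070027e+00, -6.66060337e-02]), 'qvel': array([ 0.00074949, -0.00091325, -0.0021386 , -0.00080968,  0.00163121,
       -0.00111659]), 'effort': array([ 1.99257287e-03, -5.44375849e+01, -3.62369227e+01, -5.08158405e-05,
        3.06769274e-03, -5.34692504e-06]), 'ee_pos': array([ 151.82665395, -528.42476974,  249.76609127]), 'tool_rot': array([ 0.56507457, -0.56459315,  0.42568798, -0.42510594]), 'ft_force': array([ 0.21647065, -0.01109788, -1.29669884]), 'moment': array([-0.02904867, -0.03089897, -0.01141975]), 'grip_width': 85.59497913151053}
```

View pics/top0.png

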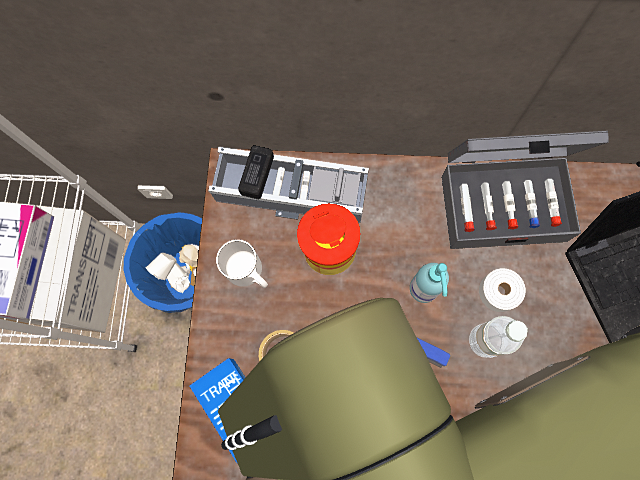

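View pics/scene0.png

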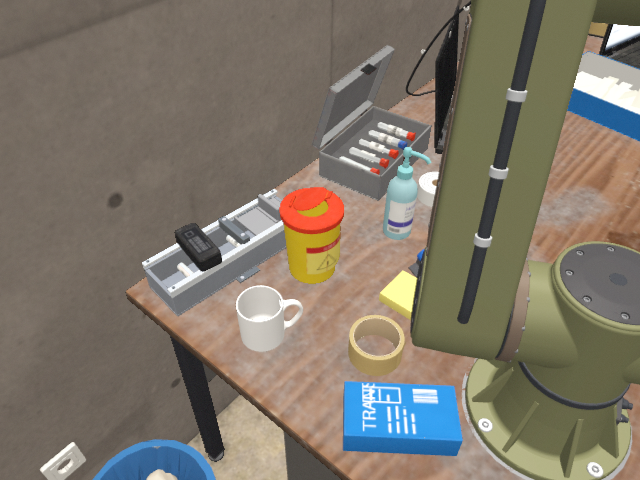

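```bash
python3 - <<'E'
from h import *
P=np.load("top0.npy"); im=cv2.imread("pics/top0.png")
cv2.imwrite("pics/crop.png",cv2.resize(im[140:300,200:460],None,fx=3,fy=3,interpolation=cv2.INTER_CUBIC))
Q=P[140:225,205:375].reshape(-1,3); B=im[140:225,205:375].reshape(-1,3).astype(int)
for lo,hi in ((-8,8),(55,61),(61,66),(66,74),(78,88),(88,100),(95,110)):
    m=(Q[:,2]>lo)&(Q[:,2]<hi); print(lo,hi,m.sum())
def rect(m,name):
    q=Q[m][:,:2]; r=cv2.minAreaRect(q.astype(np.float32)); print(name,m.sum(),r,q.mean(0),Q[m][:,2].mean())
rect((Q[:,2]>67)&(Q[:,2]<73)&(B.min(1)>130),"rails")
dark=(B.max(1)<70)
rect((Q[:,2]>94)&(Q[:,2]<106)&dark,"brick")
rect((Q[:,2]>78)&(Q[:,2]<86)&(Q[:,1]<80),"stop")
rect((Q[:,2]>90)&(Q[:,2]<99)&(~dark)&(Q[:,0]>550),"lip")
hsv=cv2.cvtColor(im,cv2.COLOR_BGR2HSV)
for n,(u0,v0,u1,v1) in dict(mug=(212,235,272,295),pump=(405,255,455,305),bin=(290,195,365,275)).items():
    q=P[v0:v1,u0:u1].reshape(-1,3); q=q[(q[:,2]>15)]; print(n,q.min(0),q.max(0))
q=P[195:275,290:365].reshape(-1,3); q=q[q[:,2]>150]; print(cv2.minEnclosingCircle(q[:,:2].astype(np.float32)))
E
```

```text
-8 8 4508
55 61 325
61 66 1045
66 74 1728
78 88 398
88 100 416
95 110 1204
rails 1144 ((624.4013061523438, -61.4320068359375), (320.35528564453125, 101.9540786743164), 68.56077575683594) [615.0513438  -84.85550404] 70.41985731661485
brick 905 ((612.466796875, -69.42893981933594), (201.46339416503906, 105.25694274902344), 63.29025650024414) [645.14025222  -0.86955716] 101.51557545932434
stop 358 ((614.7693481445312, -68.21524047851562), (202.32244873046875, 96.21478271484375), 68.36746215820312) [616.15598045 -66.49672063] 82.59088978687089
lip 119 ((625.8403930664062, -70.8399429321289), (207.53465270996094, 87.4096908569336), 72.75064086914062) [ 587.61000571 -153.10708351] 96.51815136596883
mug [197.64678353 -72.56985698  15.01070081] [ 515.81825813  110.54386809 1107.21791628]
pump [ 197.64678353 -314.76142362   15.12319605] [ 377.93667107  -72.56985698 1107.21791628]
bin [ 197.64678353 -210.81229139   15.14735723] [ 602.11714269  -50.59600245 1107.21791628]
((360.86444091796875, -99.0146255493164), 165.34619140625)
```

View pics/crop.png

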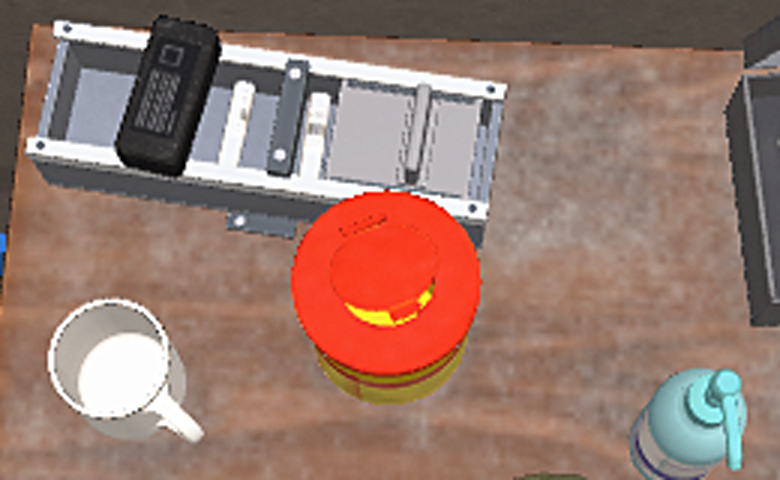

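```bash
cat >> h.py <<'E'
S0=np.array([624.4,-61.4]); YA=np.radians(68.56)
ey=np.array([np.cos(YA),np.sin(YA)]); ex=np.array([ey[1],-ey[0]])
def toS(q): d=q[...,:2]-S0; return np.concatenate([(d@ex)[...,None],(d@ey)[...,None],q[...,2:]],-1)
def toW(x,y): return S0+x*ex+y*ey
E
python3 - <<'E'
from h import *
print("case")
for n in ("top","scene"):
    P=np.load(n+"0.npy"); im=cv2.imread(f"pics/{n}0.png").astype(int); L=toS(P)
    inn=(np.abs(L[...,0])<75)&(np.abs(L[...,1])<175)
    # rails check
    m=inn&(abs(L[...,2]-70)<3)&(im.min(-1)>130); q=L[m]; q=q[abs(abs(q[:,0])-46)<9]
    print(n,"rails x",np.percentile(q[:,0],[1,99]),"y",np.percentile(q[:,1],[.5,99.5]),q[:,2].mean())
    for s in (1,-1):
        e=q[q[:,0]*s>0]; print("  slope",np.polyfit(e[:,1],e[:,0],1))
    def rect(m,name):
        q=L[m]; 
        if len(q)>5: print("  ",name,len(q),"x",np.percentile(q[:,0],[2,98]).round(1),"y",np.percentile(q[:,1],[2,98]).round(1),"z",q[:,2].mean().round(1),cv2.minAreaRect(q[:,:2].astype(np.float32)))
    rect(inn&(abs(L[...,2]-100)<4)&(im.max(-1)<80)&(L[...,1]>0),"brick")
    rect(inn&(abs(L[...,2]-81)<5)&(abs(L[...,1])<40)&(abs(L[...,0])<40),"bar")
    rect(inn&(abs(L[...,2]-96)<4)&(L[...,1]<-40)&(abs(L[...,0])<40),"lip")
    rect(inn&(abs(L[...,2]-63)<2.5)&(L[...,1]<0)&(abs(L[...,0])<40),"plate")
    W=P; 
    hsv=cv2.cvtColor(im.astype(np.uint8),cv2.COLOR_BGR2HSV)
    def circ(m,name):
        q=W[m]; print("  ",name,len(q),np.percentile(q,[2,98],axis=0).round(0).tolist(),cv2.minEnclosingCircle(q[:,:2].astype(np.float32)))
    reg=(W[...,0]>330)&(W[...,0]<600)&(W[...,1]>-360)&(W[...,1]<200)
    circ(reg&(W[...,2]>155)&((hsv[...,0]<8)|(hsv[...,0]>172))&(hsv[...,1]>180),"lid")
    circ(reg&(W[...,2]>83)&(W[...,2]<95)&(hsv[...,1]<40)&(W[...,1]>-20),"mug rim")
    circ(reg&(W[...,2]>20)&(hsv[...,0]>80)&(hsv[...,0]<100)&(hsv[...,1]>60)&(W[...,1]<-150),"pump")
E
```

```text
case
top rails x [-50.00478428  50.28160212] y [-158.78829061  158.74671393] 70.98946740276615
  slope [2.36932085e-04 4.41754938e+01]
  slope [-3.73096037e-03 -4.40519710e+01]
   brick 811 x [-51.9  48. ] y [41.9 88.4] z 101.3 ((-1.0022773742675781, 65.51625061035156), (46.34579849243164, 105.21097564697266), 84.5135498046875)
   bar 280 x [-37.6  38.1] y [-24.2  -8.3] z 82.5 ((-1.6145172119140625, 4.932624816894531), (79.56982421875, 63.682647705078125), 4.657915115356445)
   lip 133 x [-30.5  29.7] y [-110.8 -101.3] z 97.0 ((-0.5703392028808594, -106.04822540283203), (62.701351165771484, 9.808370590209961), 0.38854101300239563)
   plate 846 x [-33.9  37.9] y [-144.7  -46.7] z 63.8 ((1.84722900390625, -89.48600769042969), (131.93048095703125, 75.3602523803711), 89.94784545898438)
   lid 2939 [[413.0, -165.0, 159.0], [519.0, -61.0, 195.0]] ((466.8450927734375, -112.6869125366211), 59.21257781982422)
   mug rim 281 [[436.0, 6.0, 83.0], [596.0, 109.0, 94.0]] ((518.9136962890625, 43.78733444213867), 90.85345458984375)
   pump 669 [[331.0, -309.0, 109.0], [375.0, -258.0, 215.0]] ((428.8
[... 507 characters left out ...]
781), 89.60932922363281)
   lip 122 x [-30.3  29.1] y [-111.6 -100.9] z 96.9 ((-0.07063102722167969, -106.61467742919922), (11.959324836730957, 62.897705078125), 88.41688537597656)
   plate 396 x [-29.4  36.1] y [-144.    -9.8] z 64.1 ((4.307483673095703, -76.68098449707031), (144.30799865722656, 69.84259796142578), 89.42530059814453)
   lid 1986 [[412.0, -154.0, 157.0], [516.0, -58.0, 196.0]] ((464.89862060546875, -112.2772445678711), 58.378047943115234)
   mug rim 496 [[436.0, 7.0, 83.0], [599.0, 109.0, 93.0]] ((516.0670776367188, 43.24953842163086), 89.13116455078125)
   pump 338 [[334.0, -292.0, 153.0], [362.0, -273.0, 215.0]] ((347.2469482421875, -284.38494873046875), 16.10280990600586)
```

```bash
cat >> h.py <<'E'
def down(a):
    "tool pointing down, jaw axis at world angle a (rad), turn nearest present joints"
    best=None
    p=bot.read_state()
    for k in (0,np.pi):
        x=np.array([np.cos(a+k),np.sin(a+k),0]); y=np.array([0,0,-1.]); M=np.stack([x,y,np.cross(x,y)],1)
        q=R.from_matrix(M).as_quat(); q=[q[3],q[0],q[1],q[2]]
        yield q
def st(t=""):
    s=bot.read_state(); print(t,round(s["clock"],2),s["ee_pos"].round(1),"F",s["ft_force"].round(2),"w",round(float(s["grip_width"]),1))
E
python3 - <<'E'
from h import *
b=toW(-1.3,65.5); a=YA-np.radians(5.9); print(b,np.degrees(a))
j0=np.array(bot.read_state()["joint_positions"]); best=None
for q in down(a):
    j=bot.ik([b[0],b[1],260],q); j2=bot.ik([500,-290,260],q); print(j,j2)
    if j is not None and j2 is not None and (best is None or abs(j[5])+abs(j2[5])<best[0]): best=(abs(j[5])+abs(j2[5]),q)
q=best[1]; np.save("qb.npy",q)
bot.move_gripper(68,grip_force=40)
bot.move_to([b[0],b[1],260],q); st("above")
c=bot.read_camera("wrist"); cv2.imwrite("pics/wr.png",c["image"])
print(bot.servo_line([b[0],b[1],125],speed=150)); st()
print(bot.servo_line([b[0],b[1],94],speed=50,until_force=8)); st("at")
E
```

```text
[6.47131957e+02 4.26408330e-02] 62.66
[-5.65215471e-02  5.15324479e-01  1.19905116e+00 -4.44089210e-16
  1.42721701e+00 -1.15014486e+00] [-5.88946466e-01  3.55497293e-01  1.42480739e+00 -4.44089210e-16
  1.36128797e+00 -1.68256978e+00]
[-5.65215471e-02  5.15324479e-01  1.19905116e+00 -4.44089210e-16
  1.42721701e+00  1.99144780e+00] [-5.88946466e-01  3.55497293e-01  1.42480739e+00 -4.44089210e-16
  1.36128797e+00  1.45902288e+00]
above 2.99 [647.1  -0.8 260. ] F [-0.4  -0.03 -0.08] w 67.9
False
 4.09 [647.6  -0.  126.1] F [ 0.22  0.03 -0.09] w 67.9
False
at 4.86 [647.3   0.   94.2] F [-0.   -1.01  0.21] w 68.0
```

View pics/wr.png

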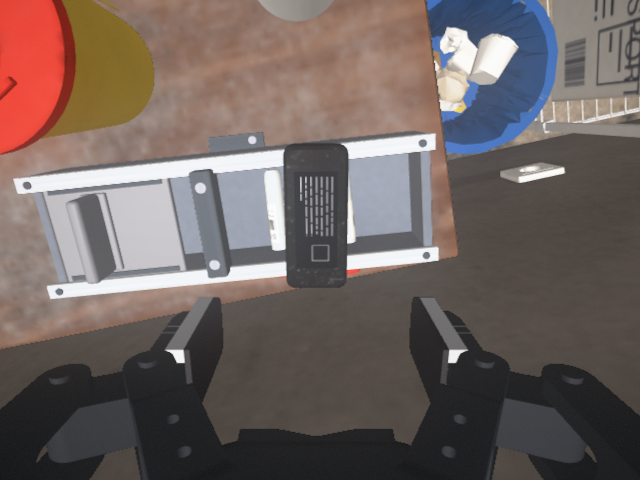

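The wrist view shows the brick upright in the picture at (316,215), midway between the jaws, with the bar at (210,225) well clear of the left finger. I'll grip, carry and place it.

```bash
python3 - <<'E'
from h import *
q=np.load("qb.npy").tolist()
bot.move_gripper(30,grip_force=40); st("grip")
x,y,_=bot.read_state()["ee_pos"]
bot.servo_line([x,y,260],speed=120); st("lift")
bot.servo_line([500,-290,260],speed=220); st("over")
c=bot.read_camera("scene"); cv2.imwrite("pics/sc1.png",c["image"][100:400,150:550])
bot.servo_line([500,-290,50],speed=120); st()
print(bot.servo_line([500,-290,20],speed=20,until_force=3)); st("down")
E
```

```text
grip 5.18 [6.474e+02 1.000e-01 9.460e+01] F [-0.9   0.18  4.16] w 45.3
lift 6.72 [6.472e+02 1.000e-01 2.591e+02] F [ 0.32 -0.75 -2.89] w 45.2
over 8.34 [ 500.3 -289.3  260. ] F [-0.24  0.13 -2.95] w 45.2
 10.29 [ 500.2 -290.2   50.6] F [-0.39 -0.36 -2.74] w 45.5
True
down 11.44 [ 500.  -290.    24.6] F [-1.53  0.62  5.41] w 45.3
```

View pics/sc1.png

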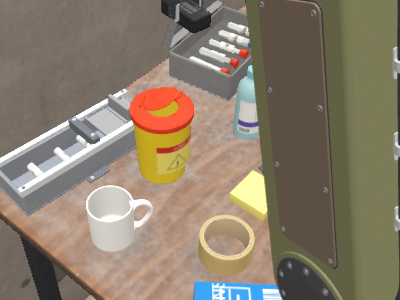

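The brick is held at crop (185,10), heading for the open desk beyond the pump. The mug, bin and pump are undisturbed. The lowering has now made contact at TCP z = 24.6, as expected. Next I'll release it and go to the lip.

```bash
python3 - <<'E'
from h import *
bot.move_gripper(66); st("rel"); bot.dwell(.3)
bot.servo_line([500,-290,260],speed=150)
c=bot.read_camera("top"); P=cloud(c); im=c["image"]; cv2.imwrite("pics/top1.png",im)
reg=(abs(P[...,0]-500)<70)&(abs(P[...,1]+290)<70)&(P[...,2]>15)&(P[...,2]<60); z=P[reg]
print("brick",len(z),z[:,2].mean(),z[:,2].std(),cv2.minAreaRect(z[:,:2].astype(np.float32)))
L=toS(P); m=(abs(L[...,2]-96)<4)&(abs(L[...,0])<40)&(abs(L[...,1])<140)&(L[...,1]<-40); print("lip",m.sum(),np.percentile(L[m],[2,50,98],axis=0).round(1).tolist())
bot.move_gripper(36,grip_force=20)
p=toW(4,-106); q=list(down(YA)); j=bot.ik([*p,200],q[0]); k=bot.ik([*p,200],q[1]); print(j,k)
q=q[0] if abs(j[5])<abs(k[5]) else q[1]
bot.move_to([*p,230],q); st("above lip")
bot.servo_line([*p,130],speed=120); st()
print(bot.servo_line([*p,90],speed=40,until_force=6)); st("at lip")
c=bot.read_camera("wrist"); cv2.imwrite("pics/wr2.png",c["image"])
E
```

```text
rel 11.78 [ 499.4 -289.6   23.6] F [ 0.38 -0.6  -0.43] w 65.7
brick 0 nan nan ((0.0, 0.0), (0.0, 0.0), 0.0)
lip 135 [[-31.4, -111.0, 92.7], [-1.7, -106.5, 97.0], [29.7, -101.2, 99.9]]
[-3.27422399e-01  4.77471271e-01  1.39534511e+00 -4.44089210e-16
  1.26877628e+00 -1.52402013e+00] [-3.27422399e-01  4.77471271e-01  1.39534511e+00 -4.44089210e-16
  1.26877628e+00  1.61757252e+00]
above lip 14.93 [ 589.4 -161.4  229.9] F [-0.94 -0.34 -0.  ] w 35.8
 15.92 [ 589.7 -161.8  130.9] F [ 0.1   0.92 -0.09] w 35.8
False
at lip 17.07 [ 589.5 -161.6   90.3] F [-0.35  0.07  0.65] w 35.9<stdin>:6: RuntimeWarning: Mean of empty slice.
  ret = ret.dtype.type(ret / rcount)
  ret = _var(a, axis=axis, dtype=dtype, out=out, ddof=ddof,
  arrmean = um.true_divide(arrmean, div, out=arrmean,
  ret = ret.dtype.type(ret / rcount)
```

View pics/wr2.png

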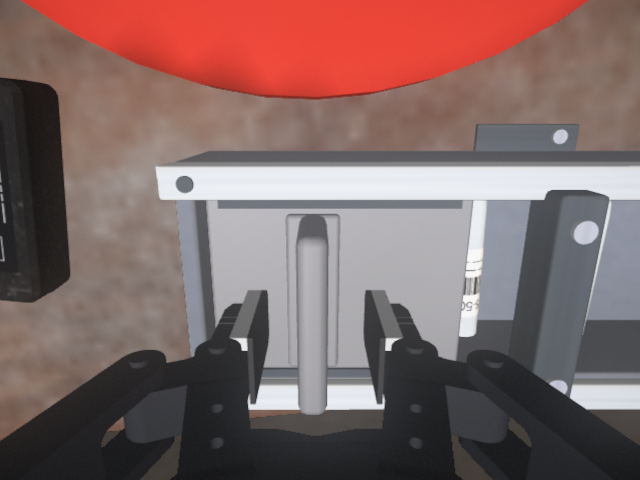

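Wrist view: the lip at (313,310) sits between the open pads at (255,345) and (380,345), the bar at (560,280) is clear, and the brick lies flat at the left edge (30,190). I'll grip and push.

```bash
cat >> h.py <<'E'
def favg(n=4):
    v=[]
    for _ in range(n): bot.dwell(0.04); v.append(bot.read_state()["ft_force"])
    return np.mean(v,0)
def sy(): return toS(bot.read_state()["ee_pos"])[:2]
E
python3 - <<'E'
from h import *
bot.move_gripper(5,grip_force=20); st("grip")
f0=favg(8); s=sy(); print(s,"f0",f0.round(2)); x0=s[0]
r=bot.servo_line([*toW(x0,-38),90],speed=25,until_force=9); f=favg(); print("pre",r,sy().round(2),((f-f0)[:2]@ey).round(2),f.round(2))
y=sy()[1] if r else -38
fb=None
while not r and y<22:
    y+=1.5
    r=bot.servo_line([*toW(x0,y),90],speed=15,until_force=8)
    f=favg(3); d=-(f-f0)[:2]@ey; fb=d if fb is None else fb
    print(round(y,1),sy().round(2),d.round(2),r)
    if d>7 or d-fb>6: break
st("end")
E
```

```text
grip 17.46 [ 589.4 -161.6   90.2] F [-0.36  0.17  3.02] w 9.6
[   4.08006911 -106.02587151] f0 [-1.2   0.1   3.64]
pre False [  4.06 -38.11] -1.52 [-3.39 -0.67  5.9 ]
-36.5 [  4.08 -36.49] 0.13 False
-35.0 [  4.07 -34.96] -0.14 False
-33.5 [  4.07 -33.42] -0.21 False
-32.0 [  4.07 -31.95] 0.47 False
-30.5 [  4.04 -30.44] -0.12 False
-29.0 [  4.09 -29.09] 1.0 False
-27.5 [  4.08 -27.73] 2.31 False
-26.0 [  4.08 -26.43] 3.62 False
-24.5 [  4.09 -25.1 ] 4.65 False
-23.0 [  4.09 -23.8 ] 6.48 False
end 24.57 [619.5 -85.1  90.2] F [-5.64 -5.11  6.78] w 9.9
```

```bash
python3 - <<'E'
from h import *
bot.dwell(.2); s=sy(); print(s)
bot.servo_line([*toW(s[0],s[1]-30),90],speed=25); st("back"); print(sy(), favg())
bot.move_gripper(34); st("open")
bot.servo_line([*toW(s[0],sy()[1]),230],speed=100); st("up")
q=bot.read_state()
tp=q["ee_pos"]; M=rot(q["tool_rot"])
c=bot.read_camera("wrist"); cv2.imwrite("pics/wr3.png",c["image"])
f=240/np.tan(np.radians(c["fovy"])/2); v,u=np.mgrid[0:480,0:640]; d=c["depth"]
C=np.stack([(u-c["cx"])/f*d,(v-c["cy"])/f*d,d],-1); mt=np.array(c["mount"]); W=(C@mt[:3,:3].T+mt[:3,3])@M.T+tp
cs=[("wrist",W)]+[(n,cloud(bot.read_camera(n))) for n in ("top","scene")]
for n,P in cs:
    L=toS(P)
    for k,z,dz,y0,y1 in (("lip",96,4,-90,-20),("bar",82,3,0,80)):
        m=(abs(L[...,2]-z)<dz)&(abs(L[...,0])<30)&(L[...,1]>y0)&(L[...,1]<y1)&(P[...,2]>0)
        if m.sum()>10: print(n,k,m.sum(),np.percentile(L[m][:,1],[3,50,97]).round(1))
    m=(P[...,2]>20)&(P[...,2]<45)&(abs(P[...,0]-500)<75)&(abs(P[...,1]+290)<70)
    if m.sum()>10: print(n,"brick",m.sum(),P[m][:,2].mean(),P[m][:,2].std(),cv2.minAreaRect(P[m][:,:2].astype(np.float32)))
E
```

```text
[  4.08552852 -23.80384894]
back 26.16 [ 608.6 -112.9   90.2] F [-1.45  1.03  5.26] w 9.6
[  4.09957195 -53.75127984] [-2.27429382  0.51277549  5.81845855]
open 26.68 [ 608.4 -113.    89.8] F [-0.86 -0.07  0.28] w 33.6
up 28.23 [ 608.4 -112.9  229.3] F [-0.09  1.01 -0.6 ] w 33.9
wrist lip 1405 [-59.6 -54.5 -50. ]
wrist bar 2007 [35.3 42.4 50. ]
wrist brick 8343 29.520023028193716 2.105798144298407 ((500.59283447265625, -291.0406494140625), (46.73858642578125, 104.18396759033203), 62.719661712646484)
top brick 1026 31.36357833819644 2.514199428288103 ((499.9597473144531, -287.9217529296875), (45.666236877441406, 105.2101821899414), 63.09961700439453)
scene lip 127 [-57.7 -51.4 -47.9]
scene bar 178 [37.2 45.3 52.3]
scene brick 163 30.09251538289296 3.7117455945175633 ((488.0176086425781, -302.3330078125), (34.11631393432617, 110.63179779052734), 45.52288055419922)
```

View pics/wr3.png

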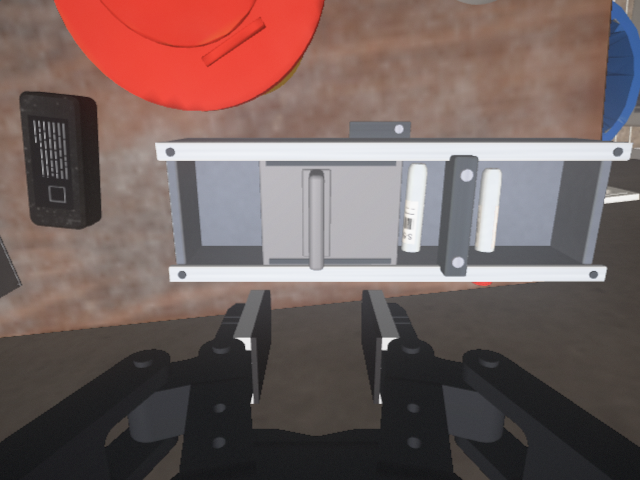

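The wrist view shows the cover, with its lip at (317,220), standing clear of the bar at (460,215), and the brick flat at (60,160). The measured gap is about 29 mm, so I'll hand in.

```bash
python3 -c "
from h import *
bot.dwell(.5); st(); bot.finish_job()"
```

```text
28.88 [ 608.5 -113.   230. ] F [-0.26  0.18  0.03] w 33.8
the job is handed in; nothing more can be done
```

The job is done and handed in at about 29 s of the 67 s allowed; no verdict was reported back.

- **Brick:** I set it down gently on the desk at about (500, -290) mm. The last pictures show its top at z ≈ 30 mm, so it lies flat.
- **Tight spot:** I slid the cover by its lip. Resistance began with the cover's origin at about y = -20 mm in the store's frame. It climbed to about 6.5 N over roughly 6 mm, and I stopped there.
- **Cover and stop bar:** I backed the cover off 30 mm and let go. The stop bar now stands at about y = +43 mm to mark the place. The gap is about 29 mm in the wrist picture and 29–30 mm in the scene picture.
- **Final state:** The gripper is clear at z = 230 mm with no force on it.

**Checks that failed or are missing:**
- The first brick check, from the top camera with the arm above the brick, found no points; later pictures confirmed it.
- In the last check, the top camera gave no reading of the lip or the bar.
- The scene camera saw only part of the brick, so its outline came out skewed.
- I did not re-measure the mug and pump at the end. The arm stayed clear of both, and they looked undisturbed in the picture taken while carrying the brick.

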